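Lay the corn spit on the hob stand and let it down by the ratchet pawl

ROBOT

A 6-joint arm with a two-finger parallel gripper is mounted at the origin on a cart in front of the work surface, level with it; the furniture and walls round the work are solid. World frame = base frame: x ahead of the robot, y to its left, z up, the work surface at z = 0. Lengths are in mm, angles in degrees, forces in N, time in s.
With the tool pointing down it reaches from about 250 to 775 mm from the base axis. Payload 8.9 kg.
Tool frame: the origin (TCP) lies on the centre line of the jaws, within the pads' length; the fingertips stand 19 mm ahead of it and the grasp point (between the pads) is the TCP (ctrl.tips_ahead is the distance from the TCP to the fingertips, in mm); z points along the fingers, y is the line along which they close (so a half turn about z gives the same grasp; the last joint's range is limited). The gripper opens to 85 mm and grips with 20 to 120 N. Pads are 22 mm wide; open, the fingers measure 114 mm over their backs; the gripper's body (76 mm by 85 mm) begins 54 mm behind the grasp point. The pads swing forward as they close: fully open they stand 13 mm farther back than shut.
Start: joints at [-74.731, 16.656, -8.789, 64.555, 0, 82.019], TCP at [207.247, -482.361, 250.305] pointing down, gripper open.
Joint ranges: [-144.48, 144.48], [-52.06, 99.96], [-74.48, 78.29], [-112.23, 115.85], [-86.99, 84.42], [-180, 180]. Speed limits (degrees/s): [127.2, 127.2, 159.86, 180, 180, 180].

INTERFACE

Orientations are given as [roll, pitch, yaw] about the fixed x, y, z axes, in that order (R = Rz(yaw) Ry(pitch) Rx(roll)).
In Python, from plant import ctrl gives the robot as it stands.
- The arm moves only by the tool drive_tool, never from a script. Its argument "targets" is a list of rows, each a list of 4 numbers: the shift along the tool's x, y, z each as a share of 100 mm, from -1 to 1, then the turn about the tool's z as a share of 360 degrees, from -1 to 1. In form: [[x, y, z, roll], ...]. A call has 1 to 12 rows; each row is the pose to reach, as a shift and turn from the pose commanded when the call began, along the tool's axes at that moment, turning the shorter way round; what a row does not reach only later rows make up. A row lasts 1/8 s, in which the tool goes at most 62.5 mm and 10.7 degrees, less where a joint would pass 70% of its speed; a pose out of reach is approached as far as the arm can. A call with a number of a shift or a turn outside -1 to 1 is refused whole. A call with a gripper value outside its range is refused whole. "hand" is the closure, from -1 (fully open) to 1 (shut), so that 0 is half open, set as the call begins (left out, the last holds). The fingers move at their own pace and stop on an object; "squeeze" is the grip in N (left out, the last holds). Time passes only in rows, so rows that repeat a pose let the fingers close. It gives the time, the measured TCP pose, the force, the opening and the grip force at its end, in the units of the state.
- ctrl.read_state(): the state, without advancing time (a new reading comes with each control period).
- ctrl.snapshot(name): name is "scene" or "side" or "wrist"; returns the picture (480x640x3 uint8, blue, green, red); there is no depth.
- ctrl.camera_params(name): a dict with "K" (3x3 intrinsics, pixels), "cam_to_world" (4x4, takes a point from camera to world coordinates); the wrist camera has in their place "tool_from_camera" (4x4, takes a point from camera to tool coordinates, whose origin is the TCP and whose axes are the flange's). Camera axes: x right, y down, z forward; pixel columns grow to the right and rows downward; lengths in mm; the calibration is good to about 2 mm. A picture is of the moment at which its call begins: read the wrist's pose just before it. camera_params takes no time and is no camera call.
- ctrl.close_job(): hands the job in; it is judged then, once.
The state is a dict: "clock": time; "qpos": joint angles; "qvel": joint speeds; "joint_torque": joint torques, N m; "tcp_pos": TCP position; "tcp_rot": TCP orientation; "wrist_force": force on the tool from outside, world axes, zero at the start; "moment": the same for the moment, N m; "width": finger opening in mm; "finger_force": force on a finger pad.
Only numpy, scipy, OpenCV 4.12 (cv2) and the standard library are available. Lean on these libraries where they do the work, as an engineer would, in place of code of your own. Each camera call takes 0.05 s, during which the arm holds its last target. There are 200 camera calls.

TASK

Lay the corn-cob spit across the two notched arms of the spit stand on the hob. Then lift the red pawl off its ratchet by pressing its thumb plate, let the crank run back slowly under the load, and let the pawl drop back in so that the lift is held with its pointer about level with the red marker clip (the nearest tooth). Leave the other kitchen things where they are.

Things in the scene. Friction and masses are not known exactly. Their poses are not given: they have to be found in the camera images.
- spit_center (a point): Loose spit, 200 mm long, 0.2 kg: steel rod 8 mm thick along its y axis, yellow corn cob (38 mm across, 80 mm long) in the middle between two 46 mm square steel plates (42 mm either side of the middle) on which it lies; a wooden knob (20 mm thick, 82 to 102 mm out) at +y, bare tip at -y. Point: centre of the cob, on the axis, 23 mm above the worktop. Grip across the cob; lay either way round.
- cradle (a point): Lift of the fixed stand: two level arms pointing forward (-x here) with V notches open upward, 35 mm wide at the mouth, at y = +-65 mm (arms 10 mm thick). Point: midway between the notches, where the spit's centre belongs, rod along y. Notch lips (highest parts) are 12 mm above it; a crossbar joins the arms 95 mm behind. 160 mm above the hob at the lowest stop, 239 at the start.
- thumb_plate (a point): Centre of the top of the pawl's red thumb plate (38 x 36 mm), 185 mm to -y and 17 mm to -x of the cradle (its frame), 168 mm above the hob when engaged. The pawl's pin is 90 mm behind (+x) and 7.5 mm below. Pressing the plate down 20 to 38 mm (springy, 1.5 to 4 N) lifts the nose clear; let go, it springs back in. The crank turns well behind it, clear of the hand.
- pawl (a joint): Angle of the pawl in rad: 0 = nose fully down between two teeth, about 0.2 and more = nose clear of the teeth, 0.45 = end stop.
- lift (a joint): Height of the lift above its lowest stop, m (0 to 0.095). The pawl holds it at each multiple of 0.0157 (one tooth); at the start it is held on tooth 5 (0.0785). Pawl lifted: it sinks by itself, damped, at 7 to 16 mm/s; pawl let go: it stops at the next tooth below.
- crank (a joint): Crank angle, rad, geared to the lift: height = 0.02 x angle; it runs back (falls) as the lift sinks. 50 mm arm with a black knob on the outer right side of the stand, behind the thumb plate. It need not be touched; do not count on winding it up again.
- salt_shaker: Glass salt shaker with a grey top, 44 x 44 x 90 mm, a bystander on the worktop. Origin at its underside.
- jam_jar: Red jam jar with a grey lid, 66 mm wide, 108 mm high, a bystander on the worktop. Origin at its underside.
- pink_dish: Pink dish, 156 x 129 x 58 mm, a bystander on the left front of the hob. Origin at its underside.
- pointer (a point): Red pointer tab (18 mm wide, 4 mm thick) on the lift's left end, next to the scale post; point at its middle, same height as the cradle point.
- mark (a point): Red marker clip (34 mm wide, 10 mm high, white centre line) on the fixed scale post at the stand's left, at its centre line; fixed, at a different height each time, 32 to 65 mm below the pointer at the start. The lift is to be held on the tooth that brings the pointer nearest to this height (within 8 mm is always possible).

How it is judged (in metres and radians):
On the way, in this order (a step that is already met when the one before it is completed fails the run):
1. the spit lies in both notches of the raised lift, let go, with the pawl still engaged (distance between spit_center and cradle below 0.02 m and z of spit_center in the frame of cradle below 0.004 m and angle between the y axis of spit_center and the y axis of cradle, either way round below 0.08 rad and contact force between the fingers and anything else below 0.3 N and value of joint lift above 0.07 m and value of joint pawl below 0.1 rad), for 0.2 s.
2. the pawl is lifted clear of the ratchet and the lift sinks (value of joint pawl above 0.17 rad and velocity of joint lift below -0.004 m/s), for 0.1 s.
At the end, for the whole second after the job is handed in: The lift rests with its pointer within 10.5 mm of the marker's height, held by the pawl (nose down, within 0.08 rad). The spit lies in both notches: centre within 20 mm of the middle between them, at most 4 mm above its seat, in line within 0.08 rad (z of pointer in the frame of mark between -0.0105 and 0.0105 m and velocity of joint lift between -0.002 and 0.002 m/s and value of joint pawl below 0.08 rad and distance between spit_center and cradle below 0.02 m and z of spit_center in the frame of cradle below 0.004 m and angle between the y axis of spit_center and the y axis of cradle, either way round below 0.08 rad); the robot touches nothing.
It fails at once if the lift came down faster than 60 mm/s instead of slowly (velocity of joint lift below -0.06 m/s).
It fails at once if a bystander was moved more than 30 mm (distance of any of salt_shaker, jam_jar, pink_dish from where it was at the start of the episode above 0.03 m).
It also fails if it takes over 61 s, if anything falls off the work surface, if the arm or the gripper's body presses on something with over 40 N, if the wrist force passes 120 N, or if a joint passes its speed limit or range.

## Working session

There is one attempt and no reset: what is moved stays moved. The work goes in short steps, Python scripts to look and compute and a tool call to move; the robot and the scene stay as the last step left them, time stands still between calls to the robot, and variables do not carry over. Pictures are saved under pics/ and viewed, at most 10 in all, crops included, and the job is handed in when it is done.

Besides the shell and the picture viewer there is one more tool, called after "Call:" as a command line: name --pt "numbers of a row" for each row, then --argument value for the rest. drive_tool: Moves the arm, as the interface text tells. Its arguments: {"type":"object","properties":{"targets":{"type":"array"},"hand":{"type":"number"},"squeeze":{"type":"number"}},"required":["targets"]}

```bash
ls; mkdir -p pics
python3 - <<'E'
from plant import ctrl
import cv2,numpy as np
np.set_printoptions(precision=3,suppress=True)
for n in("scene","side"):
    im=ctrl.snapshot(n); cv2.imwrite(f"pics/{n}0.png",im)
    p=ctrl.camera_params(n); print(n,p)
print(ctrl.camera_params("wrist")); print(ctrl.read_state())
E
```

```text
pics
scene {'K': array([[456.11 ,   0.   , 317.796],
       [  0.   , 456.11 , 244.701],
       [  0.   ,   0.   ,   1.   ]]), 'cam_to_world': array([[  -0.866,   -0.397,    0.303,  254.774],
       [  -0.499,    0.667,   -0.554,  865.328],
       [   0.018,   -0.631,   -0.776, 1083.918],
       [   0.   ,    0.   ,    0.   ,    1.   ]])}
side {'K': array([[581.33 ,   0.   , 314.109],
       [  0.   , 581.33 , 239.979],
       [  0.   ,   0.   ,   1.   ]]), 'cam_to_world': array([[   0.991,   -0.079,    0.11 ,  455.913],
       [  -0.135,   -0.515,    0.847, -947.044],
       [  -0.01 ,   -0.854,   -0.52 ,  847.201],
       [   0.   ,    0.   ,    0.   ,    1.   ]])}
{'K': array([[427.534,   0.   , 317.793],
       [  0.   , 427.534, 231.856],
       [  0.   ,   0.   ,   1.   ]]), 'tool_from_camera': array([[   0.001,   -0.959,   -0.282,   72.051],
       [   1.   ,    0.001,   -0.001,   -0.429],
       [   0.001,   -0.282,    0.959, -123.665],
       [   0.   ,    0.   ,    0.   ,    1.   ]])}
{'clock': 0.1, 'qpos': array([-74.73 ,  16.686,  -8.825,  64.555,   0.001,  82.019]), 'qvel': array([-0.044, -0.027,  0.191, -0.063, -0.069, -0.083]), 'joint_torque': array([  0.002, -53.798,  33.192,   0.009,  -0.   ,   0.   ]), 'tcp_pos': array([ 207.159, -482.007,  249.794]), 'tcp_rot': array([-179.934,   -0.01 ,   23.25 ]), 'wrist_force': array([-0.537, -0.507, -0.652]), 'moment': array([ 0.022, -0.022,  0.034]), 'finger_force': 0.0, 'width': 85.07711027137589}
```

View pics/scene0.png

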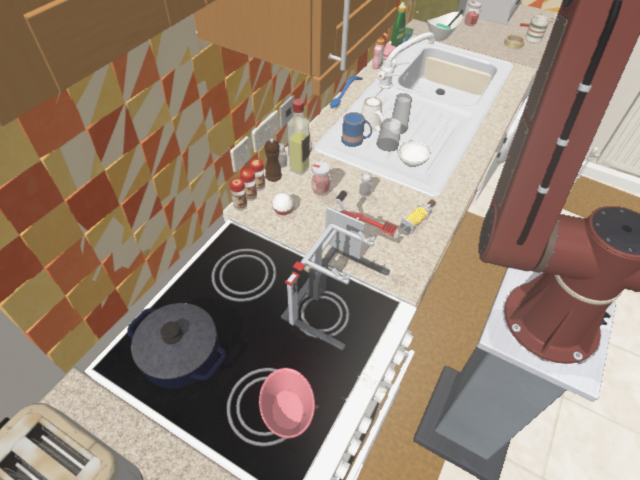

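View pics/side0.png

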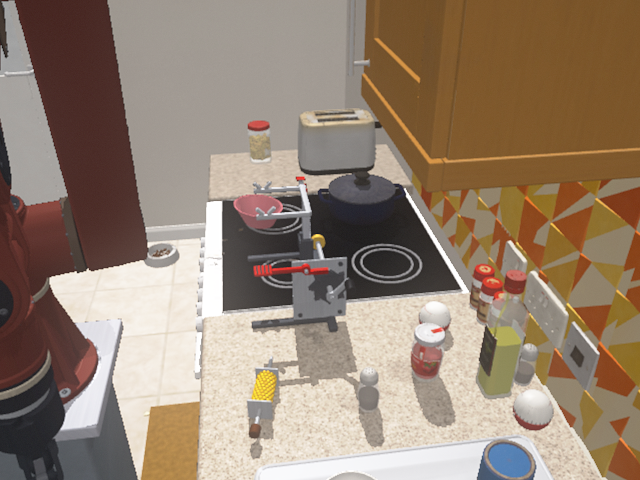

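The scene view shows the stand at about (335,260) and the spit at (418,215). In the side view the spit is at (263,390), the thumb plate at (263,270) and the notched arms at (265,188) and (262,213). I'll zoom in on both.

Run:
```python
import cv2,numpy as np
a=cv2.imread("pics/side0.png")[165:315,235:355]; b=cv2.imread("pics/scene0.png")[190:340,280:380]
a=cv2.resize(a,None,fx=4,fy=4,interpolation=cv2.INTER_CUBIC); b=cv2.resize(b,None,fx=3.2,fy=4,interpolation=cv2.INTER_CUBIC)
cv2.imwrite("pics/z.png",np.hstack([a,b]))
for n in("scene","side"):
    im=cv2.imread(f"pics/{n}0.png");h=cv2.cvtColor(im,cv2.COLOR_BGR2HSV)
    for nm,lo,hi in(("yel",(22,170,120),(32,255,255)),("red",(0,200,110),(4,255,255)),("knob",(5,120,40),(14,255,140))):
        m=cv2.inRange(h,lo,hi);k,l,s,c=cv2.connectedComponentsWithStats(m)
        print(n,nm,[(s[i].tolist(),c[i].round(1).tolist()) for i in range(1,k) if s[i,4]>25 and ((n=="side" and 230<c[i][0]<350 and c[i][1]>160) or (n=="scene" and 270<c[i][0]<450 and 180<c[i][1]<350))])
```

```text
scene yel []
scene red []
scene knob []
side yel [([252, 371, 24, 29, 454], [263.7, 386.1])]
side red [([283, 265, 26, 5, 31], [297.0, 267.0])]
side knob []
```

View pics/z.png

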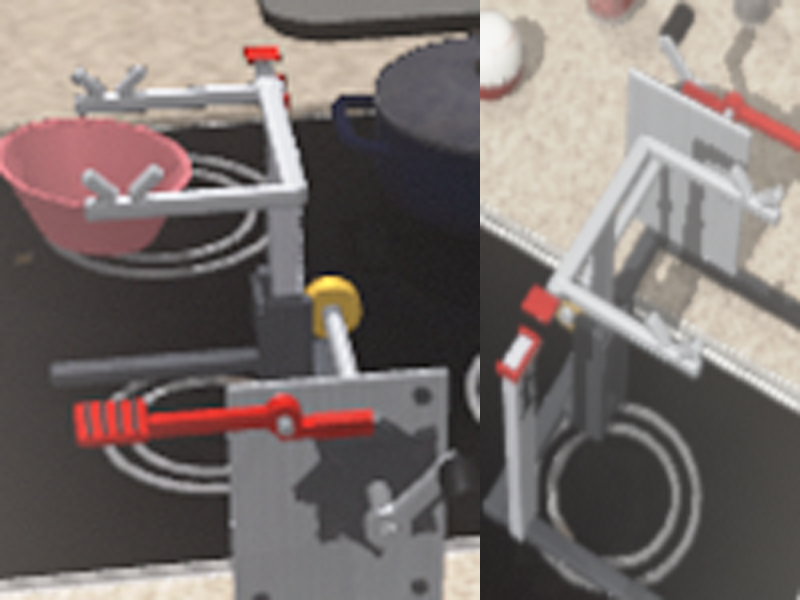

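The zoom shows the side view on the left: near notch at about (266,213), far notch (262,188), thumb plate (262,269). The scene view is on the right: notches at (366,240) and (340,277), pointer (299,266), marker (292,278).

```bash
cat > h.py <<'E'
import cv2,numpy as np
from plant import ctrl
np.set_printoptions(precision=3,suppress=True)
def ray(n,uv,T=None):
    p=ctrl.camera_params(n); M=np.array(p["cam_to_world"]) if T is None else T
    d=M[:3,:3]@np.linalg.solve(p["K"],[uv[0],uv[1],1]); return M[:3,3],d/np.linalg.norm(d)
def plane(r,z): return r[0]+r[1]*(z-r[0][2])/r[1][2]
def tri(*rs):
    A=sum(np.eye(3)-np.outer(d,d) for o,d in rs); b=sum((np.eye(3)-np.outer(d,d))@o for o,d in rs)
    x=np.linalg.solve(A,b); return x,[round(float(np.linalg.norm(np.cross(d,x-o))),1) for o,d in rs]
def wristT(s):
    from scipy.spatial.transform import Rotation as R
    M=np.eye(4);M[:3,:3]=R.from_euler('xyz',s["tcp_rot"],degrees=True).as_matrix();M[:3,3]=s["tcp_pos"]
    return M@np.array(ctrl.camera_params("wrist")["tool_from_camera"])
E
python3 - <<'E'
from h import *
for n,a,b in(("nearnotch",(266.3,213.3),(366,240)),("farnotch",(262.5,188),(340,276.7)),("plate",(262.5,269.5),(394,226)),("pointer",(300.5,178),(298.8,265.8)),("mark",(306,186),(291.9,278))):
    print(n,tri(ray("side",a),ray("scene",b)))
print("cob",plane(ray("side",(263.7,386.1)),30),"knob",plane(ray("side",(255,428)),23),"tip",plane(ray("side",(269,364)),23))
b=cv2.resize(cv2.imread("pics/scene0.png")[180:260,360:460],None,fx=4,fy=4,interpolation=2)
a=cv2.resize(cv2.imread("pics/side0.png")[350:440,230:300],None,fx=4,fy=4,interpolation=2)
c=np.zeros((360,680,3),np.uint8);c[:320,:400]=b;c[:,400:]=a;cv2.imwrite("pics/z2.png",c)
E
```

```text
nearnotch (array([496.081, 183.121, 230.819]), [1.5, 1.5])
farnotch (array([497.204, 311.784, 230.617]), [0.4, 0.4])
plate (array([473.262,  52.277, 170.535]), [4.8, 4.8])
pointer (array([591.667, 337.846, 237.748]), [0.1, 0.1])
mark (array([603.683, 355.567, 205.126]), [3.3, 3.3])
cob [ 461.118 -135.505   30.   ] knob [ 439.528 -228.041   23.   ] tip [475.522 -69.277  23.   ]
```

View pics/z2.png

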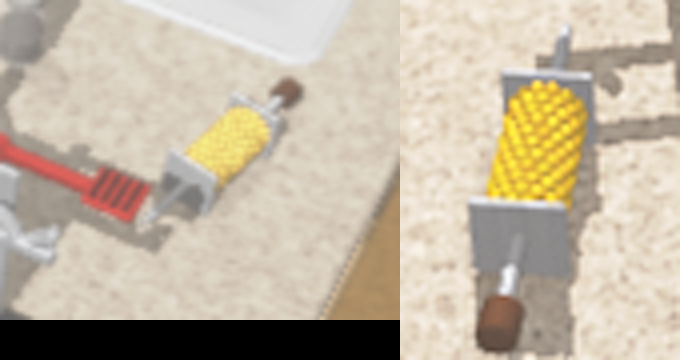

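The spit's tip is at scene (396,235) / side (271,357) and its knob at scene (432,202) / side (255,430). The thumb plate's top is at scene (389,228).

Run:
```python
from h import *
for n,a,b in(("tip",(271.5,357.5),(396,235.5)),("knob",(255,430.5),(432.5,202)),("cob",(263.7,386.1),(417,216)),("plate",(262.5,269.5),(389.5,228))):
    print(n,tri(ray("side",a),ray("scene",b)))
print(plane(ray("side",(271.5,357.5)),23),plane(ray("side",(255,430.5)),23))
```

```text
tip (array([482.124, -48.323,  20.504]), [0.1, 0.1])
knob (array([ 437.949, -236.525,   26.099]), [1.4, 1.4])
cob (array([ 457.855, -142.501,   36.417]), [3.3, 3.3])
plate (array([477.605,  60.923, 165.582]), [0.6, 0.6])
[481.91  -51.068  23.   ] [ 439.255 -233.626   23.   ]
```

Call:
drive_tool --pt "0.5 -0.5 0 0.03" --pt "1 -0.9 0 0.06" --pt "1 -0.9 0 0.09" --pt "1 -0.9 0 0.12" --pt "1 -0.9 0 0.15" --hand -1 --squeeze 40

```text
clock: 0.72
tcp_pos: [263.7, -359.7, 250.2]
tcp_rot: [-180.0, 0.0, -30.2]
wrist_force: [-0.6, -0.6, 0.8]
width: 85.1
finger_force: 0.0
```

The turn about tool z runs opposite to yaw, so I'm reversing it.

Call:
drive_tool --pt "0.1 -0.5 0 -0.03" --pt "0.2 -1 0 -0.06" --pt "0.2 -1 0 -0.09" --pt "0.2 -1 0 -0.12" --pt "0.2 -1 0 -0.15" --pt "0.2 -1 0 -0.18" --pt "0.2 -1 0 -0.21" --pt "0.2 -1 0 -0.24" --pt "0.2 -1 0 -0.27" --pt "0.2 -1 0 -0.298" --pt "0.2 -1 0 -0.298"

```text
clock: 2.1
tcp_pos: [330.5, -283.2, 250.1]
tcp_rot: [-180.0, -0.0, 77.4]
wrist_force: [-1.2, 0.4, -0.6]
width: 85.6
finger_force: 0.0
```

Call:
drive_tool --pt "0.5 0.3 0.2 0" --pt "1 0.6 0.4 0" --pt "1 0.6 0.4 0"

```text
clock: 2.48
tcp_pos: [412.0, -195.6, 208.8]
tcp_rot: [-179.9, -0.1, 77.4]
wrist_force: [0.5, -0.7, 0.3]
width: 85.4
finger_force: 0.0
```

Call:
drive_tool --pt "0.5 0.3 0.2 0" --pt "0.64 0.36 0.4 0" --pt "0.64 0.36 0.4 0" --pt "0.64 0.36 0.4 0"

```text
clock: 2.98
tcp_pos: [459.8, -145.1, 170.9]
tcp_rot: [180.0, 0.0, 77.3]
wrist_force: [-0.2, 0.4, 0.5]
width: 84.8
finger_force: 0.0
```

Run:
```python
from h import *
s=ctrl.read_state(); im=ctrl.snapshot("wrist"); cv2.imwrite("pics/w1.png",im); T=wristT(s)
h=cv2.cvtColor(im,cv2.COLOR_BGR2HSV); m=cv2.inRange(h,(18,130,90),(34,255,255))
m=cv2.morphologyEx(m,cv2.MORPH_CLOSE,np.ones((9,9)));k,l,st,c=cv2.connectedComponentsWithStats(m)
i=1+st[1:,4].argmax(); pts=np.argwhere(l==i)[:,::-1].astype(np.float32); r=cv2.minAreaRect(pts)
print(s["tcp_pos"],s["tcp_rot"],r)
b=cv2.boxPoints(r); print([plane(ray("wrist",p,T),30) for p in b], plane(ray("wrist",r[0],T),32))
```

```text
[ 459.839 -145.138  170.942] [179.984   0.028  77.298] ((318.0, 221.0), (124.0, 64.0), 90.0)
[array([ 449.777, -100.603,   30.   ]), array([ 488.133, -109.215,   30.   ]), array([ 471.811, -189.868,   30.   ]), array([ 430.067, -180.501,   30.   ])] [ 460.445 -142.83    32.   ]
```

View pics/w1.png

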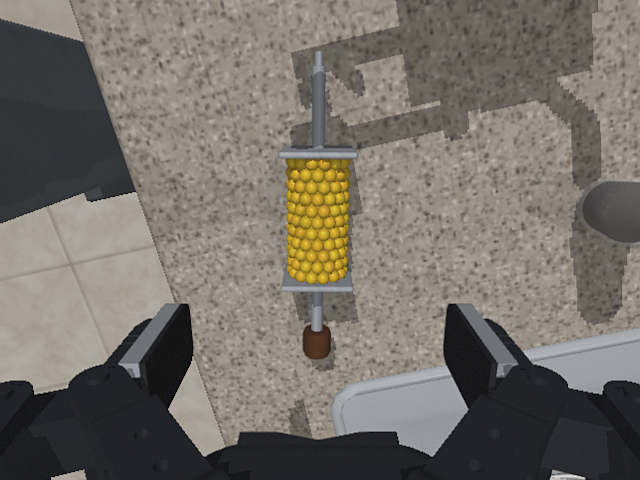

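The wrist view shows the cob centred and aligned at (318,221), with the plates at rows 154 and 288. I'm descending.

Call:
drive_tool --pt "0.01 0 0.4 0" --pt "0.01 0 0.8 0" --pt "0.01 0 1 0" --pt "0.01 0 1 0"

```text
clock: 3.52
tcp_pos: [459.4, -143.8, 70.0]
tcp_rot: [-179.9, -0.0, 77.3]
wrist_force: [0.2, -0.1, 0.7]
width: 85.5
finger_force: 0.0
```

Call:
drive_tool --pt "0 0 0.15 0" --pt "0 0 0.3 0" --pt "0 0 0.43 0" --pt "0 0 0.43 0"

```text
clock: 4.03
tcp_pos: [460.2, -143.5, 27.4]
tcp_rot: [-180.0, -0.0, 77.4]
wrist_force: [0.3, 0.3, -0.8]
width: 85.2
finger_force: 0.0
```

Call:
drive_tool --pt "0 0 0 0" --pt "0 0 0 0" --pt "0 0 0 0" --pt "0 0 0 0" --pt "0 0 0 0" --pt "0 0 0 0" --pt "0 0 0 0" --pt "0 0 0 0" --hand 1 --squeeze 40

```text
clock: 5.03
tcp_pos: [460.6, -143.4, 27.9]
tcp_rot: [180.0, 0.0, 77.4]
wrist_force: [-1.4, -0.0, 6.8]
width: 36.7
finger_force: 39.3
```

Call:
drive_tool --pt "0 0 -0.3 0" --pt "0 0 -0.7 0" --pt "0 0 -1 -0.02" --pt "0 0 -1 -0.035" --pt "0 0 -1 -0.035"

```text
clock: 5.65
tcp_pos: [460.3, -143.2, 127.6]
tcp_rot: [180.0, 0.0, 90.0]
wrist_force: [0.0, -0.3, -2.2]
width: 36.9
finger_force: 41.1
```

Call:
drive_tool --pt "0 0 -0.4 0" --pt "0 0 -0.8 0" --pt "0 0 -1 0" --pt "0 0 -1 0"

```text
clock: 6.15
tcp_pos: [460.9, -143.5, 228.0]
tcp_rot: [179.9, 0.0, 89.9]
wrist_force: [0.0, -0.4, -1.0]
width: 36.9
finger_force: 41.0
```

Call:
drive_tool --pt "0.2 0 -0.3 0" --pt "0.5 0 -0.6 0" --pt "0.8 0 -0.73 0" --pt "1 0 -0.73 0" --pt "1 0 -0.73 0"

```text
clock: 6.78
tcp_pos: [459.7, -42.2, 298.9]
tcp_rot: [-179.9, -0.0, 90.1]
wrist_force: [0.5, -0.7, -1.2]
width: 36.7
finger_force: 41.0
```

Call:
drive_tool --pt "0.4 0.1 0 0" --pt "0.8 0.2 0 0" --pt "1 0.2 0 0"

```text
clock: 7.15
tcp_pos: [480.3, 57.6, 298.8]
tcp_rot: [-179.9, -0.0, 90.0]
wrist_force: [-0.0, -0.9, -0.8]
width: 36.7
finger_force: 41.0
```

Call:
drive_tool --pt "0.4 0.1 0 0" --pt "0.8 0.17 0 0" --pt "1 0.17 0 0" --pt "1 0.17 0 0"

```text
clock: 7.65
tcp_pos: [496.9, 157.1, 298.8]
tcp_rot: [-179.9, 0.0, 90.1]
wrist_force: [-0.2, -0.5, -1.6]
width: 37.2
finger_force: 41.0
```

Call:
drive_tool --pt "0.4 0 0 0" --pt "0.8 0 0 0" --pt "0.9 0 0 0" --pt "0.9 0 0 0" --pt "0.9 0 0 0"

```text
clock: 8.28
tcp_pos: [497.3, 245.4, 300.1]
tcp_rot: [-180.0, 0.0, 90.0]
wrist_force: [0.1, -0.4, -1.9]
width: 36.8
finger_force: 41.0
```

Run:
```python
from h import *
s=ctrl.read_state(); im=ctrl.snapshot("wrist"); cv2.imwrite("pics/w2.png",im)
print(s["tcp_pos"],s["tcp_rot"],s["width"])
```

```text
[497.265 245.387 300.137] [-179.983    0.035   89.957] 36.768282621722726
```

View pics/w2.png

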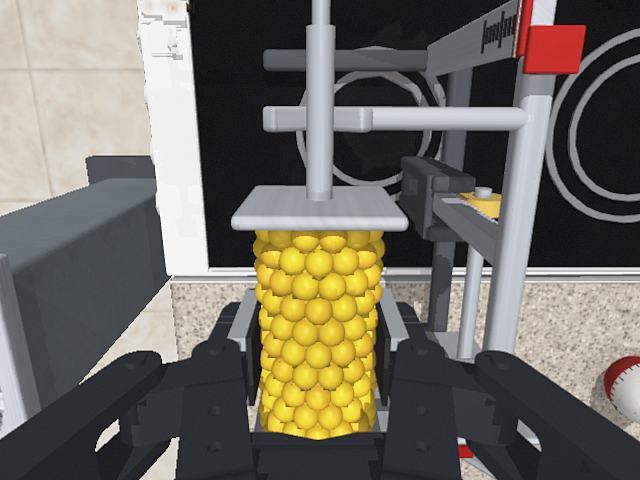

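The rod at column 319 lies over the middle of the far notch block, which spans columns 264–372 at row 119. The pointer is at (554,50). I'll compute the offsets.

Run:
```python
from h import *
s=ctrl.read_state();T=wristT(s)
print("far lip ctr",plane(ray("wrist",(318,119),T),251),plane(ray("wrist",(264,119),T),251),plane(ray("wrist",(372,119),T),251))
for z in(295,298): print("rod",plane(ray("wrist",(320,180),T),z),"plate top edge",plane(ray("wrist",(320,226),T),z+23), plane(ray("wrist",(320,187),T),z+23))
print("cross",plane(ray("wrist",(513,240),T),240),"pointer",plane(ray("wrist",(554,35),T),241))
```

```text
far lip ctr [497.504 313.005 251.   ] [476.384 313.007 251.   ] [518.62  313.003 251.   ]
rod [498.118 296.315 295.   ] plate top edge [498.03  288.242 318.   ] [498.016 298.376 318.   ]
rod [498.104 296.813 298.   ] plate top edge [498.015 289.078 321.   ] [498.002 298.925 321.   ]
cross [585.365 259.962 240.   ] pointer [590.144 344.617 241.   ]
```

Call:
drive_tool --pt "0.02 0 0.15 0" --pt "0.025 0 0.3 0" --pt "0.025 0 0.45 0" --pt "0.025 0 0.5 0" --pt "0.025 0 0.53 0" --pt "0.025 0 0.53 0"

```text
clock: 9.07
tcp_pos: [497.2, 249.3, 247.4]
tcp_rot: [180.0, -0.0, 90.0]
wrist_force: [0.9, 0.5, -0.4]
width: 36.4
finger_force: 41.0
```

Call:
drive_tool --pt "0 0 0.01 0" --pt "0 0 0.02 0" --pt "0 0 0.03 0" --pt "0 0 0.03 0"

```text
clock: 9.57
tcp_pos: [497.1, 249.3, 244.3]
tcp_rot: [-180.0, -0.0, 90.0]
wrist_force: [-0.4, 1.2, -1.9]
width: 36.7
finger_force: 41.0
```

Call:
drive_tool --pt "0 0 0.01 0" --pt "0 0 0.02 0" --pt "0 0 0.02 0"

```text
clock: 9.95
tcp_pos: [497.1, 249.3, 243.2]
tcp_rot: [179.9, -0.0, 90.0]
wrist_force: [-3.7, -0.7, 7.2]
width: 36.8
finger_force: 42.0
```

Run:
```python
from h import *
s=ctrl.read_state();im=ctrl.snapshot("side"); print(s["wrist_force"],s["tcp_pos"])
wr=ctrl.snapshot("wrist")
a=cv2.resize(im[140:290,230:380],None,fx=4,fy=4,interpolation=2)[:480]
cv2.imwrite("pics/s2.png",np.hstack([a[:,:400],wr[:,120:520]]))
```

```text
[-3.708 -0.663  7.196] [497.137 249.317 243.222]
```

View pics/s2.png

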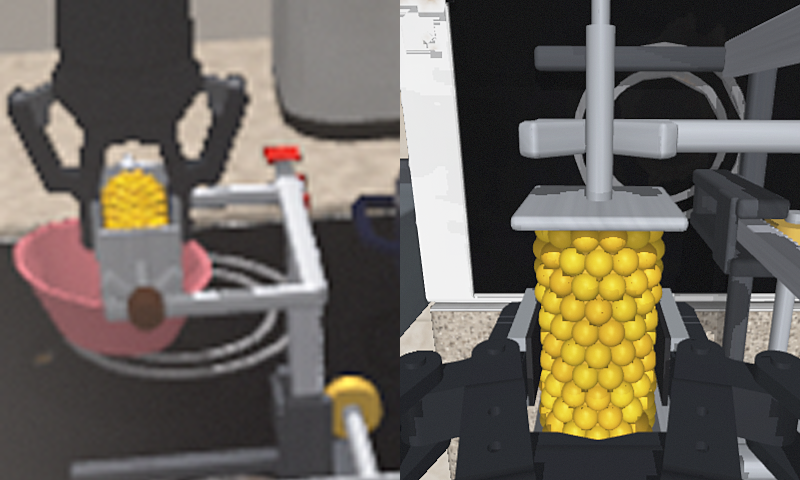

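The rod is seated in both notches and the stand now carries the load, with +7 N on the wrist. I'm releasing and rising.

Call:
drive_tool --pt "0 0 0 0" --pt "0 0 0 0" --pt "0 0 0 0" --pt "0 0 0 0" --pt "0 0 0 0" --pt "0 0 0 0" --hand -1

```text
clock: 10.8
tcp_pos: [497.1, 249.3, 242.3]
tcp_rot: [-180.0, 0.0, 90.0]
wrist_force: [0.6, 0.6, 0.3]
width: 85.8
finger_force: 0.0
```

Call:
drive_tool --pt "0 0 -0.2 0" --pt "0 0 -0.6 0" --pt "0 0 -1 0" --pt "0 0 -1 0"

```text
clock: 11.3
tcp_pos: [498.4, 249.7, 345.3]
tcp_rot: [179.7, -0.1, 90.0]
wrist_force: [0.5, -1.0, -0.4]
width: 85.6
finger_force: 0.0
```

Call:
drive_tool --pt "-0.3 0 0 0" --pt "-0.7 0 0 0" --pt "-1 0 0 0" --pt "-1 0 0 0" --pt "-1 0 0 0" --hand 1

```text
clock: 11.92
tcp_pos: [497.0, 149.6, 341.8]
tcp_rot: [-180.0, -0.0, 90.0]
wrist_force: [-0.8, 1.5, 0.0]
width: 0.2
finger_force: 0.0
```

Run:
```python
from h import *
s=ctrl.read_state();wr=ctrl.snapshot("wrist"); sc=ctrl.snapshot("scene"); print(s["tcp_pos"],s["tcp_rot"])
np.save("s3.npy",s); cv2.imwrite("pics/sc3.png",sc); cv2.imwrite("pics/w3.png",wr)
a=cv2.resize(sc[200:290,280:400],None,fx=4,fy=5.333,interpolation=2)[:480]
cv2.imwrite("pics/s3.png",np.hstack([a[:,:320],wr[:,160:]]))
```

```text
[496.998 149.633 341.839] [-179.963   -0.015   90.021]
```

View pics/s3.png

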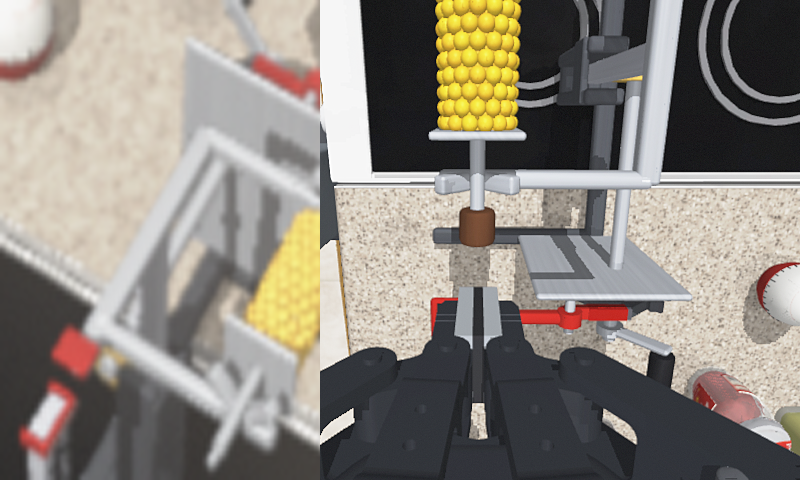

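The spit lies in both notches, knob toward the robot's right, with the fingers clear. In the scene view the pointer is at (299,266) and the clip at (292,277), about 33 mm lower. That means at least tooth 3, so I'll stop there first and check. Next I move over the thumb plate.

Call:
drive_tool --pt "-0.3 -0.06 0 -0.03" --pt "-0.7 -0.12 0 -0.06" --pt "-0.87 -0.175 0 -0.09" --pt "-0.87 -0.175 0 -0.12" --pt "-0.87 -0.175 0 -0.15" --pt "-0.87 -0.175 0 -0.18" --pt "-0.87 -0.175 0 -0.21" --pt "-0.87 -0.175 0 -0.24" --pt "-0.87 -0.175 0 -0.25" --pt "-0.87 -0.175 0 -0.25"

```text
clock: 13.28
tcp_pos: [479.7, 63.0, 342.2]
tcp_rot: [180.0, -0.0, -179.9]
wrist_force: [-0.2, -1.2, 0.6]
width: 0.3
finger_force: 0.0
```

Call:
drive_tool --pt "0 0 0.4 0" --pt "0 0 0.8 0" --pt "0 0 1 0" --pt "0 0 1 0"

```text
clock: 13.78
tcp_pos: [478.8, 62.7, 241.1]
tcp_rot: [180.0, -0.2, 180.0]
wrist_force: [0.2, -0.5, 0.1]
width: 0.0
finger_force: 0.0
```

Run:
```python
from h import *
s=ctrl.read_state();im=ctrl.snapshot("side"); wr=ctrl.snapshot("wrist"); print(s["tcp_pos"],s["tcp_rot"])
cv2.imwrite("pics/s4raw.png",im)
a=cv2.resize(im[160:280,220:360],None,fx=4,fy=4,interpolation=2)
cv2.imwrite("pics/s4.png",np.hstack([a[:,:400],wr[:,120:520]]))
```

```text
[478.758  62.656 241.143] [179.993  -0.163 179.98 ]
```

View pics/s4.png

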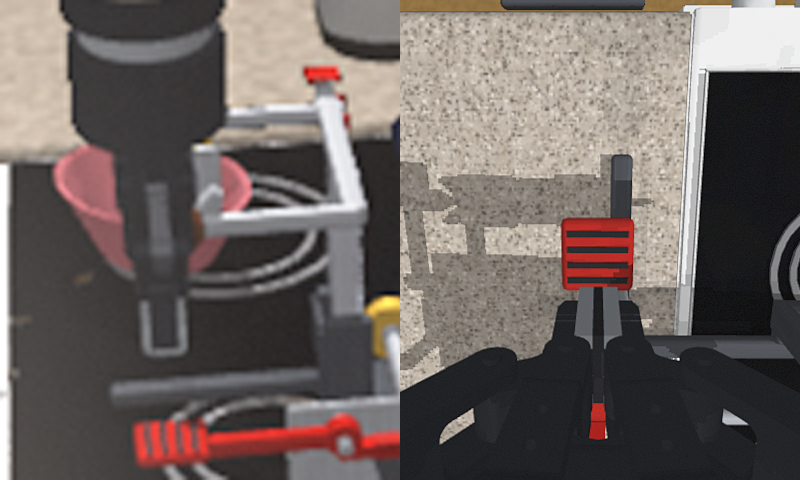

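The closed fingertips are over the middle of the thumb plate, which sits at (318,255) in the wrist view. I'll go to just above it, take a pointer reference in the side view, then press.

Call:
drive_tool --pt "0 0 0.25 0" --pt "0 0 0.45 0" --pt "0 0 0.48 0" --pt "0 0 0.48 0"

```text
clock: 14.38
tcp_pos: [480.4, 62.3, 195.4]
tcp_rot: [-180.0, 0.1, -180.0]
wrist_force: [0.8, -0.7, 0.0]
width: 0.2
finger_force: 0.0
```

```bash
cat > ptr.py <<'E'
from h import *
def pt(im):
    h=cv2.cvtColor(im,cv2.COLOR_BGR2HSV)[165:215,285:325]
    m=cv2.inRange(h,(0,170,110),(6,255,255))|cv2.inRange(h,(174,170,110),(180,255,255)); k,l,s,c=cv2.connectedComponentsWithStats(m)
    return [(int(s[i,4]),(c[i]+[285,165]).round(1).tolist()) for i in range(1,k) if s[i,4]>4]
E
python3 - <<'E'
from ptr import *
print(pt(cv2.imread("pics/side0.png")),pt(ctrl.snapshot("side")))
# expected pixel rows of the pointer at teeth 5..1
p=ctrl.camera_params("side");M=np.linalg.inv(p["cam_to_world"])
for k in range(5):
    c=(M@[591,343,239-15.7*k,1])[:3]; q=p["K"]@c; print(5-k,q[:2]/q[2])
E
```

```text
[(24, [299.8, 178.0])] [(24, [299.8, 178.0])]
5 [300.009 176.646]
4 [300.152 182.45 ]
3 [300.293 188.187]
2 [300.433 193.86 ]
1 [300.571 199.47 ]
```

Call:
drive_tool --pt "0 0 0.15 0" --pt "0 0 0.3 0" --pt "0 0 0.38 0" --pt "0 0 0.38 0" --pt "0 0 0.38 0" --pt "0 0 0.38 0" --pt "0 0 0.38 0"

```text
clock: 15.3
tcp_pos: [479.8, 62.2, 156.6]
tcp_rot: [-180.0, 0.0, -180.0]
wrist_force: [-0.4, -1.0, 2.4]
width: -0.1
finger_force: 1.0
```

Run:
```python
from ptr import *
for i in range(2):
    s=ctrl.read_state(); print(s["clock"],s["tcp_pos"],s["wrist_force"],pt(ctrl.snapshot("side")))
```

```text
15.3 [479.815  62.22  156.557] [-0.392 -1.013  2.433] [(27, [300.1, 181.4])]
15.35 [479.826  62.252 156.512] [0.102 0.57  2.006] [(25, [300.4, 181.6])]
```

The pawl is lifted and the lift has sunk about 10 mm, at about 14 mm/s. I'll hold about 0.6 s more, then let go.

Call:
drive_tool --pt "0 0 0 0" --pt "0 0 0 0" --pt "0 0 0 0" --pt "0 0 0 0" --pt "0 0 0 0" --pt "0 0 -0.25 0" --pt "0 0 -0.5 0" --pt "0 0 -1 0" --pt "0 0 -1 0" --pt "0 0 -1 0" --pt "0 0 -1 0"

```text
clock: 16.77
tcp_pos: [478.9, 62.3, 255.1]
tcp_rot: [180.0, -0.1, -180.0]
wrist_force: [-0.0, -0.1, 0.7]
width: -0.0
finger_force: 0.0
```

Run:
```python
from ptr import *
s=ctrl.read_state(); print(s["clock"],s["tcp_pos"],pt(ctrl.snapshot("side")))
im=ctrl.snapshot("side");sc=ctrl.snapshot("scene"); print(pt(im)); cv2.imwrite("pics/sc5.png",sc); cv2.imwrite("pics/sd5.png",im)
a=cv2.resize(sc[235:310,265:365],None,fx=4,fy=6,interpolation=2)
b=cv2.resize(im[165:277,245:345],None,fx=4,fy=4,interpolation=2)
cv2.imwrite("pics/s5.png",np.hstack([a[:448],b]))
```

```text
16.775 [478.896  62.279 255.094] [(39, [301.4, 186.8])]
[(40, [301.3, 187.0])]
```

View pics/s5.png

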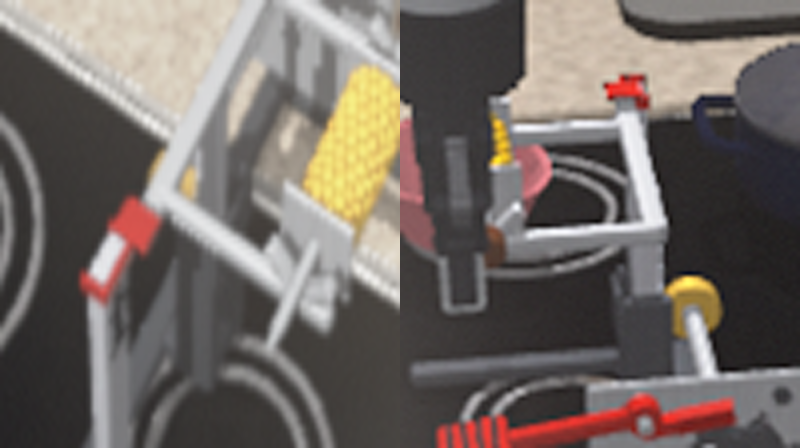

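The pointer is now next to the clip: scene (298,272) against (292,278), side (302,188) with the clip just above and behind at row 184. That looks about level. I'll check numerically, from w2 as well, whose clip strip is near column 522.

Run:
```python
from ptr import *
print(pt(ctrl.snapshot("side")))
print("ptr now",tri(ray("side",(302,188.2)),ray("scene",(298.3,272.5))))
for z in(200,204,208,212): print(z,"ptr",plane(ray("scene",(298.3,272.5)),z),"clip",plane(ray("scene",(292,278.3)),z))
s=dict(tcp_pos=[497.265,245.387,300.137],tcp_rot=[-179.983,.035,89.957]);T=wristT(s)
K=ctrl.camera_params("wrist")["K"]
for z in range(185,225,4):
    P=plane(ray("scene",(292,278.3)),z);c=(np.linalg.inv(T)@[*P,1])[:3];q=K@c;print(z,P[:2],"w2 px",q[:2]/q[2])
# white centre patch & red in scene
im=cv2.imread("pics/sc5.png");h=cv2.cvtColor(im,cv2.COLOR_BGR2HSV)[262:292,280:310]
m=cv2.inRange(h,(0,140,80),(8,255,255))|cv2.inRange(h,(172,140,80),(180,255,255))
for r in range(4,26): print(r+262,''.join('#' if v else ('o' if hh[1]<50 and hh[2]>170 else '.') for v,hh in zip(m[r],h[r])))
w=cv2.imread("pics/w2.png");h=cv2.cvtColor(w,cv2.COLOR_BGR2HSV)[0:80,505:600]
for r in range(0,80,5): print(r,''.join('#' if (v[0]<8 or v[0]>172) and v[1]>150 and v[2]>150 else ('+' if (v[0]<8 or v[0]>172) and v[1]>120 else '.') for v in h[r]))
```

```text
[(30, [301.3, 187.8])]
ptr now (array([594.221, 337.613, 209.742]), [0.5, 0.5])
200 ptr [597.487 331.798 200.   ] clip [601.473 353.665 200.   ]
204 ptr [595.936 334.213 204.   ] clip [599.904 355.981 204.   ]
208 ptr [594.385 336.627 208.   ] clip [598.336 358.296 208.   ]
212 ptr [592.834 339.041 212.   ] clip [596.767 360.612 212.   ]
185 [607.357 344.982] w2 px [529.092  49.774]
189 [605.788 347.298] w2 px [530.38   43.845]
193 [604.219 349.613] w2 px [531.724  37.665]
197 [602.65  351.929] w2 px [533.125  31.219]
201 [601.081 354.244] w2 px [534.589  24.487]
205 [599.512 356.56 ] w2 px [536.118  17.451]
209 [597.943 358.875] w2 px [537.718  10.09 ]
213 [596.374 361.191] w2 px [539.394   2.38 ]
217 [594.805 363.506] w2 px [541.152  -5.703]
221 [593.237 365.821] w2 px [542.996 -14.189]
266 ......................ooooooo.
267 .....................ooooooooo
268 .................##...oooooooo
269 ................####..oooooooo
270 ...............#######..o...oo
271 ..............##########....oo
272 ............############......
273 ...............########.......
274 ............ooo.
[... 1351 characters left out ...]
.......
45 ........+...+++######+++######################################################+................
50 .......+....+++#####+++######################################################+.................
55 .......+...+++++++++++######################################################+..................
60 ...................+++#####################################################+...................
65 ..................+++######################################################....................
70 ..................++######################################################.....................
75 ...............................................................................................
```

Run:
```python
from ptr import *
s=dict(tcp_pos=[497.265,245.387,300.137],tcp_rot=[-179.983,.035,89.957]);T=wristT(s)
for z in range(185,226,5):
    n=plane(ray("wrist",(515,56),T),z)   # near end, mid front face
    a=plane(ray("scene",(292,278.3)),z); f=plane(ray("scene",(286,281.8)),z)
    print(z,"w2 near+17",n[:2]+[0,17],"scene ctr",a[:2],"| +34",n[:2]+[0,34],"far",f[:2])
im=cv2.imread("pics/scene0.png");h=cv2.cvtColor(im,cv2.COLOR_BGR2HSV)[256:292,280:310]
for r in range(36): print(r+256,''.join('#' if (v[0]<8 or v[0]>172) and v[1]>140 and v[2]>80 else ('o' if v[1]<50 and v[2]>170 else '.') for v in h[r]))
```

```text
185 w2 near+17 [600.454 358.986] scene ctr [607.357 344.982] | +34 [600.454 375.986] far [614.26  360.851]
190 w2 near+17 [598.306 358.463] scene ctr [605.396 347.877] | +34 [598.306 375.463] far [612.26  363.657]
195 w2 near+17 [596.158 357.94 ] scene ctr [603.435 350.771] | +34 [596.158 374.94 ] far [610.261 366.463]
200 w2 near+17 [594.01  357.417] scene ctr [601.473 353.665] | +34 [594.01  374.417] far [608.261 369.269]
205 w2 near+17 [591.862 356.894] scene ctr [599.512 356.56 ] | +34 [591.862 373.894] far [606.262 372.075]
210 w2 near+17 [589.714 356.371] scene ctr [597.551 359.454] | +34 [589.714 373.371] far [604.262 374.881]
215 w2 near+17 [587.566 355.848] scene ctr [595.59  362.348] | +34 [587.566 372.848] far [602.262 377.687]
220 w2 near+17 [585.418 355.325] scene ctr [593.629 365.243] | +34 [585.418 372.325] far [600.263 380.493]
225 w2 near+17 [583.27  354.802] scene ctr [591.668 368.137] | +34 [583.27  371.802] far [598.263 383.299]
256 .......................ooooooo
257 ........................oooooo
258 .......................ooooooo
259 .......................ooooo
[... 422 characters left out ...]

272 .............###..............
273 ...............##.............
274 ............ooo..#............
275 ...........ooooo.#............
276 ..........oooooo..............
277 ..........ooooo...............
278 .........ooooo................
279 ........ooooo.................
280 .......oooooo.................
281 .....##..ooo..................
282 .....####.....................
283 ........####..................
284 ..........#...................
285 ........oo....................
286 ........ooo...................
287 ........ooo...................
288 ........ooo...................
289 ........ooo...................
290 ........ooo...................
291 ........ooo...................
```

Pointer is at tooth 3, and the clip centre comes out around z = 200–207. I have plenty of time, so I'll get two wrist views of both (masks only) to settle tooth 3 against 2.

Call:
drive_tool --pt "0 0 -0.4 0" --pt "0.05 0.2 -0.75 0" --pt "0.1 0.7 -0.75 0" --pt "0.1 1 -0.75 0"

```text
clock: 17.48
tcp_pos: [469.4, 163.8, 331.6]
tcp_rot: [180.0, 0.0, -179.9]
wrist_force: [0.5, 0.5, -0.8]
width: 0.0
finger_force: 0.0
```

Call:
drive_tool --pt "0 0.4 0 0" --pt "0 0.8 0 0" --pt "0 1 0 0"

```text
clock: 17.85
tcp_pos: [469.3, 263.8, 330.8]
tcp_rot: [-180.0, -0.0, -179.9]
wrist_force: [-0.5, -0.7, 0.0]
width: 0.2
finger_force: 0.0
```

Call:
drive_tool --pt "0 0.4 0 0" --pt "0 0.7 0 0" --pt "0 0.83 0 0" --pt "0 0.83 0 0" --pt "0 0.83 0 0"

```text
clock: 18.48
tcp_pos: [469.7, 344.2, 331.4]
tcp_rot: [-180.0, -0.0, 180.0]
wrist_force: [0.3, 0.0, 0.3]
width: 0.1
finger_force: 0.0
```

```bash
cat > v.py <<'E'
from ptr import *
import sys,pickle
s=ctrl.read_state();im=ctrl.snapshot("wrist");cv2.imwrite(f"pics/{sys.argv[1]}.png",im);pickle.dump(s,open(sys.argv[1]+".pk","wb"))
print(s["clock"],s["tcp_pos"],s["tcp_rot"])
h=cv2.cvtColor(im,cv2.COLOR_BGR2HSV);m=cv2.inRange(h,(0,130,70),(8,255,255))|cv2.inRange(h,(172,130,70),(180,255,255))
k,l,st,c=cv2.connectedComponentsWithStats(m)
print([(st[i].tolist()) for i in range(1,k) if st[i,4]>60])
E
python3 v.py v1; python3 -c "
from ptr import *
print(pt(ctrl.snapshot('side')))"
```

```text
18.475 [469.691 344.227 331.363] [-179.975   -0.003  179.989]
[[311, 403, 14, 21, 202]]
[(31, [301.1, 189.2])]
```

Call:
drive_tool --pt "-0.3 0 0 0" --pt "-0.6 0 0 0" --pt "-0.9 0 0 0" --pt "-0.9 0 0 0" --pt "-0.9 0 0 0"

```text
clock: 19.2
tcp_pos: [559.1, 344.8, 331.3]
tcp_rot: [-180.0, -0.0, -180.0]
wrist_force: [-0.7, 0.2, -0.4]
width: 0.1
finger_force: 0.0
```

```bash
python3 v.py v2
```

```text
19.2 [559.101 344.824 331.332] [-179.994   -0.031 -179.999]
[[294, 263, 71, 44, 1154], [34, 390, 48, 25, 415]]
```

Call:
drive_tool --pt "0.1 -0.4 0 0" --pt "0.25 -0.8 0 0" --pt "0.25 -1 0 0" --pt "0.25 -1 0 0" --pt "0.25 -1 0 0"

```text
clock: 19.88
tcp_pos: [534.7, 246.0, 331.5]
tcp_rot: [180.0, 0.0, -180.0]
wrist_force: [0.3, 1.7, -0.5]
width: 0.2
finger_force: 0.0
```

```bash
python3 v.py v3
python3 - <<'E'
import cv2
def show(n,r0,r1,c0,c1):
    h=cv2.cvtColor(cv2.imread(f"pics/{n}.png"),cv2.COLOR_BGR2HSV)
    print(n,c0)
    for r in range(r0,r1,2): print(r,''.join('#' if (v[0]<8 or v[0]>172) and v[1]>130 and v[2]>170 else ('+' if (v[0]<8 or v[0]>172) and v[1]>110 and v[2]>60 else('o' if v[1]<45 and v[2]>160 else '.')) for v in h[r,c0:c1]))
show("v2",256,312,286,375)
import numpy as np
h=cv2.cvtColor(cv2.imread("pics/v3.png"),cv2.COLOR_BGR2HSV);m=cv2.inRange(h,(0,130,70),(8,255,255))|cv2.inRange(h,(172,130,70),(180,255,255))
k,l,st,c=cv2.connectedComponentsWithStats(m)
L=[s for s in st[1:] if s[4]>250]
for s in L[:2]: show("v3",max(s[1]-4,0),min(s[1]+s[3]+4,479),max(s[0]-6,0),s[0]+s[2]+6)
E
```

```text
19.875 [534.742 245.983 331.456] [ 179.971    0.022 -179.951]
[[8, 102, 83, 212, 5595], [446, 299, 72, 42, 1411], [0, 371, 24, 23, 260]]
v2 286
256 ...............................................................o.........................
258 ................................................................o........................
260 ................................................................o........................
262 .................................................................o.......................
264 .........+++++++++++++++++++++++++++.............................o.......................
266 ......o.#############################+...........................o.......................
268 ooooooo.#############################.............................o......................
270 ooooooo.#############################.............................o......................
272 oooooooo#############################..............................o.....................
274 oooooooo+############################..............................o.....................
276 oooooooo####
[... 14211 characters left out ...]
+###########################ooooooooooooooooooooooooooooooo.++++####+........
331 ........+++++++##############+++++.ooooooooooooooooooooooooooooooo.++++####+........
333 ..................++++++####oooooooooooooooooooooooooooooooooooooo.+++####+.........
335 ...................+++++####+....................................+++++####+.........
337 .....................++#####+.....................................++++####+.........
339 ......................++###+........................................++###+..........
341 ....................................................................................
343 ....................................................................................
```

Run:
```python
from ptr import *
import pickle
A,B=[wristT(pickle.load(open(f"{n}.pk","rb"))) for n in("v2","v3")]
for n,a,b in(("clip top far front",(364.5,281),(517,316)),("clip top far back",(363.5,306),(514,340)),("ptr right front",(323.5,265),(478.5,300)),("ptr left front",(293.5,265),(449.5,300)),("ptr left back",(293.5,298),(446.5,331))):
    print(n,tri(ray("wrist",a,A),ray("wrist",b,B)))
print(pt(ctrl.snapshot("side")))
```

```text
clip top far front (array([592.203, 374.853, 207.121]), [0.0, 0.0])
clip top far back (array([608.85 , 374.617, 208.246]), [0.0, 0.0])
ptr right front (array([581.623, 349.227, 206.305]), [0.3, 0.3])
ptr left front (array([581.507, 330.645, 206.61 ]), [0.3, 0.3])
ptr left back (array([603.298, 330.386, 207.371]), [0.4, 0.4])
[(31, [301.3, 189.1])]
```

The triangulated heights are about 204.7 for the pointer centre and 202.5 for the clip centre. Tooth 3 is the right one and the lift is stationary, so I'm handing in.

```bash
python3 -c "
from h import *
s=ctrl.read_state(); print(s['clock'],s['wrist_force'],s['qvel'])
print(ctrl.close_job())"
```

```text
19.975 [-0.372  0.396  0.662] [ 0.065  0.255 -0.101  0.07  -0.15  -0.097]
the job is handed in; nothing more can be done
None
```

The spit lies in both notches, and the lift is held by the pawl on tooth 3 with its pointer about 2 mm above the marker's centre line; I handed the job in at about 20 s, and no verdict was shown.

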